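# Seat a specimen cup and hold the inspection mirror at the set angle

## Robot

A 7-joint arm with a two-finger parallel gripper is mounted at the origin on a cart in front of the work surface, level with it; the furniture and walls round the work are solid. World frame = base frame: x ahead of the robot, y to its left, z up, the work surface at z = 0. Lengths are in m, angles in degrees, forces in N, time in s.
With the tool pointing down it reaches from about 0.35 to 0.775 m from the base axis. Payload 3.1 kg.
Tool frame: the origin (TCP) lies on the centre line of the jaws, within the pads' length; the fingertips stand 17 mm ahead of it and the grasp point (between the pads) lies 2 mm behind it (robot.tip_reach is the distance from the TCP to the fingertips, in m); z points along the fingers, y is the direction in which the jaws open and shut (so a half turn about z gives the same grasp; the last joint's range is limited). The gripper opens to 85 mm and grips with 20 to 120 N. Pads are 22 mm wide; open, the fingers measure 114 mm over their backs; the gripper's body (76 mm by 85 mm) begins 54 mm behind the grasp point. The pads swing forward as they close: fully open they stand 13 mm farther back than shut.
Start: joints at [-68.967, 17.813, 0.802, 86.603, -0.252, 75.585, -1.558], TCP at [0.219, 0.505, 0.248] pointing down, gripper open.
Joint ranges: [-154.91, 154.91], [-16.99, 109.72], [-72.82, 74.43], [7.12, 147.25], [-82.49, 262.49], [11.32, 116.49], [-174.64, 174.64]. Speed limits (degrees/s): [159.86, 159.86, 180, 180, 180, 180, 180].

## Interface

Orientations are given as [roll, pitch, yaw] about the fixed x, y, z axes, in that order (R = Rz(yaw) Ry(pitch) Rx(roll)).
In Python, from station import robot, fingers, vision, workorder, recognise gives the robot as it stands. Calls block until the motion is done:
- robot.move_to(position, orientation): joint-space move of the TCP to a pose.
- robot.line_to(position, orientation=None, velocity=0.15, f_stop=None): straight line of the TCP; orientation=None keeps the orientation; velocity is the mean speed in m/s. With f_stop (N) it stops when the force on the tool has changed by that much, and returns True; else False.
- robot.move_j(angles): joint-space move.
- fingers.gripper_to(opening, force=None): opening from 0.0 (shut) to 1.0 (fully open); force is the grip in N (None keeps the last); returns when the fingers have stopped.
- robot.pause(seconds).
- robot.inverse_kinematics(position, orientation): joint angles nearest the present ones, or None.
- vision.grab_frame(name): name is "scene" or "top" or "wrist"; returns the picture (384x512x3 uint8, red, green, blue); there is no depth.
- vision.calibration(name): a dict with "mtx" (3x3 intrinsics, pixels), "k1" (the pictures are not rectified: a ray, as slopes to the right and down, at radius r is drawn at 1 + k1 r^2 times it, then the intrinsics apply), "extrinsics" (4x4, takes a point from world to camera coordinates); the wrist camera has in their place "T_tool_cam" (4x4, takes a point from camera to tool coordinates, whose origin is the TCP and whose axes are the flange's). Camera axes: x right, y up, looking along -z (the intrinsics and any distortion apply to the point x, -y, -z); pixel columns grow to the right and rows downward; lengths in m; the calibration is good to about 2 mm. A picture is of the moment at which its call begins: read the wrist's pose just before it. calibration takes no time and is no camera call.
A pose or a line that the arm cannot do raises robot.PlanningError and nothing moves.
- workorder.close_job(): hands the job in, once; it reports no verdict.
Trained networks look in the newest picture that a camera, given by its name, has taken for a name from the list of things; names that differ only in an ending like _2 or _b are one class to them, and where a whole thing is asked for, a point or a joint stands for the part that bears it (a point fixed in the world has none). Each returns a list of dicts, best first, with "p" (0 to 1); they miss things now and then, are a little off and sometimes report something else, mostly with a low value. They report only what shows in the picture. A call takes as long as a camera call. They do not tell look-alikes from the thing itself.
- recognise(label, camera): "rect" ([centre column, centre row, width, height] in pixels, round what is visible of it).
Readings, each from a call of its own:
- robot.current_time_s(): time.
- robot.current_joint_positions(): joint angles.
- robot.current_dq(): joint speeds.
- robot.current_joint_torque(): joint torques, N m.
- robot.current_tool_pos(): TCP position.
- robot.current_eef_rot(): TCP orientation.
- robot.current_contact_force(): force on the tool from outside, world axes, zero at the start.
- robot.current_torque(): the same for the moment, N m.
- robot.current_finger_gap(): opening from 0.0 (shut) to 1.0 (fully open).
Only numpy, scipy, OpenCV 4.12 (cv2) and the standard library are available. Lean on these libraries where they do the work, as an engineer would, in place of code of your own. Each camera call takes 0.05 s, during which the arm holds its last target.

## Task

Lift the specimen cup with the lid out of the grey bin and stand it upright in the round seat of the inspection stand. Then swing the stand's hinged mirror plate up (a rod to take it by sticks out sideways from its free edge) until it is parallel to the pointer on the side arc, and finish while still holding it there with the fingers: it falls back if let go. Do not shift the pointer, leave the two flat dishes in the bin and the timer and the pen where they are.

Things in the scene. Friction and masses are not known exactly. Their poses are not given: they have to be found in the camera images.
- stand: fixed inspection stand: grey base plate 200 mm (x) by 190 mm (y -110 to +80 mm), 12 mm high. Origin on the worktop; x points away from the robot (turned up to 0.25 rad), y left, z up. In its frame: cup seat at x -60, y 0; mirror hinge axis along y at x -15, z 45 mm; at y -98 an upright quarter arc of wire (radius 112 mm about the hinge, top at z 160 mm), ticks every 10 degrees
- seat (a point): centre of the floor of the cup seat, a white round socket 62 mm across inside, rim 6 mm above this floor and 21 mm above the worktop; the cup stands with its underside on this point, z up
- mirror_hinge (a point): point on the mirror's fixed hinge axis at the same y (stand's frame) as point mirror_handle; axes as the stand. The hinge axis runs through it along y
- mirror (a joint): angle of the mirror plate in rad: 0 = level, pointing along the stand's +x; grows as the free edge swings up and back towards the robot (1.57 upright, stop at 1.6). 0.2 to 0.4 kg, plate 100 x 140 x 6 mm, almost no friction, falls back to 0 when let go
- mirror_handle (a point): grip point on the mirror's handle: middle of a round steel rod, diameter 12 mm, free length 70 mm, parallel to the hinge, sticking out to the stand's +y from the plate's free edge; only the worktop below it. 100 mm from the hinge axis (45 mm above the worktop when level), 40 mm from the plate's side. x points from hinge to free edge, y along the rod. The rod can turn between gripping fingers
- pointer (a joint): angle of the pointer in rad, measured like the mirror's angle about the same axis: the angle that the mirror must get. Set somewhere from 0.55 to 1.05; stiff, stays where it is
- pointer_tip (a point): tip of the pointer, a black flat needle 130 mm long from the hinge axis to this tip, just inside the arc at y -88 mm in the stand's frame; its x axis points along the needle
- bin: fixed grey open bin 180 x 220 mm, 45 mm high, walls and floor 4 mm. Origin under its centre
- cup: specimen cup with a wide screw lid, white, loose, upright in the bin, 66 mm high: body 49 mm in diameter, lid 55 mm in diameter over the top 12 mm. Origin at the centre of its underside, z up; grip it across the lid from above. 30 to 50 g
- dish_thick: flat round dish, 60 mm across and 15 mm high, loose in the bin; stays there. Origin under its centre
- dish_thin: flat round dish, 60 mm across and 6 mm high, loose in the bin; stays there. Origin under its centre
- timer: black kitchen timer standing on the worktop between bin and stand, 45 x 75 x 63 mm, bystander. Origin under its centre
- marker: capped pen lying on the worktop between bin and stand, 135 mm long, 17 mm thick, bystander. Origin under its centre
There are look-alikes about, which are no part of the job. What is shaped like the cup but blue or turquoise is not meant.

How it is judged (in metres and radians):
On the way, in this order (a step that is already met when the one before it is completed fails the run):
1. the fingers hold the cup above the bin's rim (height (world z) of cup above 0.05 m and contact force between the fingers and cup above 0.5 N), for 0.1 s.
2. the cup stands upright in the seat, let go (distance between cup and seat below 0.012 m and angle between cup's own z axis and vertical below 0.08 rad and linear speed of cup below 0.02 m/s and contact force between the fingers and cup below 0.1 N), for 0.3 s.
At the end, for the whole second after the job is handed in: The fingers hold the mirror (at least 0.5 N on it, no loose thing propping it) still and within 5 degrees (0.087 rad) of the pointer's angle through the last second, while the cup stands upright in its seat, within 12 mm of the seat's centre (angle between the x axis of mirror_handle and the x axis of pointer_tip, either way round below 0.087 rad and value of joint mirror above 0.4 rad and velocity of joint mirror between -0.05 and 0.05 rad/s and contact force between the fingers and mirror above 0.5 N and contact force between mirror and cup below 0.1 N and contact force between mirror and timer below 0.1 N and contact force between mirror and marker below 0.1 N and distance between cup and seat below 0.012 m and angle between cup's own z axis and vertical below 0.08 rad); the arm keeps its last pose, push and grip.
It fails at once if the pointer was moved (distance of pointer_tip from where it was at the start of the episode above 0.008 m).
It fails at once if a dish was taken out of the bin (height (world z) of any of dish_thick, dish_thin above 0.045 m).
It fails at once if the timer or the pen was disturbed (distance of any of timer, marker from where it was at the start of the episode above 0.03 m).
It also fails if it takes over 51 s, if anything falls off the work surface, if the arm or the gripper's body presses on something with over 40 N, if the wrist force passes 120 N, or if a joint passes its speed limit or range.

## Working session

There is one attempt and no reset: what is moved stays moved. The work goes in short steps, each a Python script; the robot and the scene stay as the last script left them, time stands still between calls to the robot, and variables do not carry over. Pictures are saved under pics/ and viewed, and the job is handed in when it is done.

```bash
ls; mkdir -p pics; cat > h.py <<'E'
import numpy as np, cv2
from station import robot, fingers, vision, workorder, recognise
def save(im,n): cv2.imwrite(f'pics/{n}.png',im[:,:,::-1])
E
python3 - <<'E'
from h import *
for c in ['scene','top','wrist']:
    im=vision.grab_frame(c); np.save(f'pics/{c}0.npy',im); save(im,c+'0')
    k=vision.calibration(c); print(c,k)
    for l in ['cup','stand','mirror_handle','pointer_tip','mirror','bin','timer','marker','dish_thick','dish_thin']:
        try: print(l,[(np.round(d['rect']).tolist(),round(d['p'],2)) for d in recognise(l,c)])
        except Exception as e: print(l,e)
print(robot.current_time_s())
E
```

```text
pics
scene {'mtx': array([[463.95711695,   0.        , 245.79796221],
       [  0.        , 463.95711695, 192.5046975 ],
       [  0.        ,   0.        ,   1.        ]]), 'k1': -0.17605663567995133, 'extrinsics': array([[ 0.93025693, -0.36688747, -0.00395319, -0.46116566],
       [ 0.26241542,  0.65775659,  0.70604137, -0.14918557],
       [-0.25643749, -0.65783725,  0.70815956, -1.65723569],
       [ 0.        ,  0.        ,  0.        ,  1.        ]])}
cup [([174.0, 164.0, 18.0, 20.0], 0.79), ([212.0, 133.0, 15.0, 23.0], 0.75), ([221.0, 165.0, 15.0, 18.0], 0.74), ([224.0, 151.0, 12.0, 9.0], 0.52)]
stand [([287.0, 256.0, 71.0, 76.0], 0.62)]
mirror_handle [([297.0, 244.0, 42.0, 50.0], 0.83)]
pointer_tip []
mirror [([299.0, 243.0, 40.0, 49.0], 0.7)]
bin [([223.0, 160.0, 64.0, 55.0], 0.9), ([289.0, 257.0, 70.0, 75.0], 0.34)]
timer [([252.0, 202.0, 20.0, 21.0], 0.73)]
marker [([298.0, 244.0, 38.0, 51.0], 0.21)]
dish_thick [([222.0, 152.0, 11.0, 8.0], 0.48), ([286.0, 256.0, 70.0, 77.0], 0.2)]
dish_thin [([204.0, 159.0, 14.0, 8.0], 0.42)]
top {'mtx': array([[492.47891591,   0.        ,
[... 1070 characters left out ...]
0.        ,   1.        ]]), 'k1': -0.03973390480484997, 'T_tool_cam': array([[-4.70410261e-04,  9.57950535e-01,  2.86933010e-01,
         7.41348897e-02],
       [ 9.99999856e-01,  5.24340340e-04, -1.11112750e-04,
        -3.31703836e-04],
       [-2.56891070e-04,  2.86932916e-01, -9.57950644e-01,
        -1.25032352e-01],
       [ 0.00000000e+00,  0.00000000e+00,  0.00000000e+00,
         1.00000000e+00]])}
cup [([116.0, 272.0, 52.0, 48.0], 0.9), ([119.0, 374.0, 18.0, 18.0], 0.64)]
stand []
mirror_handle [([182.0, 327.0, 16.0, 17.0], 0.26)]
pointer_tip []
mirror []
bin [([146.0, 342.0, 119.0, 84.0], 0.95)]
timer []
marker []
dish_thick []
dish_thin [([182.0, 326.0, 13.0, 18.0], 0.41)]
1.65
```

View pictures.

```bash
python3 - <<'E'
import numpy as np,cv2
t=np.load('pics/top0.npy')[:,:,::-1]
cv2.imwrite('pics/t_all.png',cv2.resize(t,(768,576),interpolation=cv2.INTER_CUBIC))
cv2.imwrite('pics/t_bin.png',cv2.resize(t[150:300,70:280],None,fx=3.8,fy=3.8,interpolation=cv2.INTER_CUBIC))
cv2.imwrite('pics/t_st.png',cv2.resize(t[130:250,280:420],None,fx=5,fy=5,interpolation=cv2.INTER_CUBIC))
s=np.load('pics/scene0.npy')[:,:,::-1]
cv2.imwrite('pics/s_c.png',cv2.resize(s[110:310,150:350],None,fx=3,fy=3,interpolation=cv2.INTER_CUBIC))
E
```

```text
(no output)
```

View pics/t_all.png

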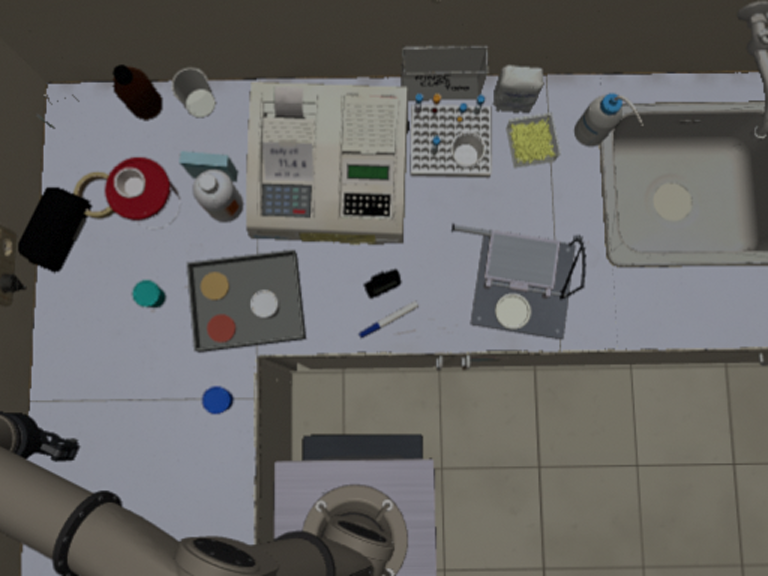

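View pics/t_bin.png

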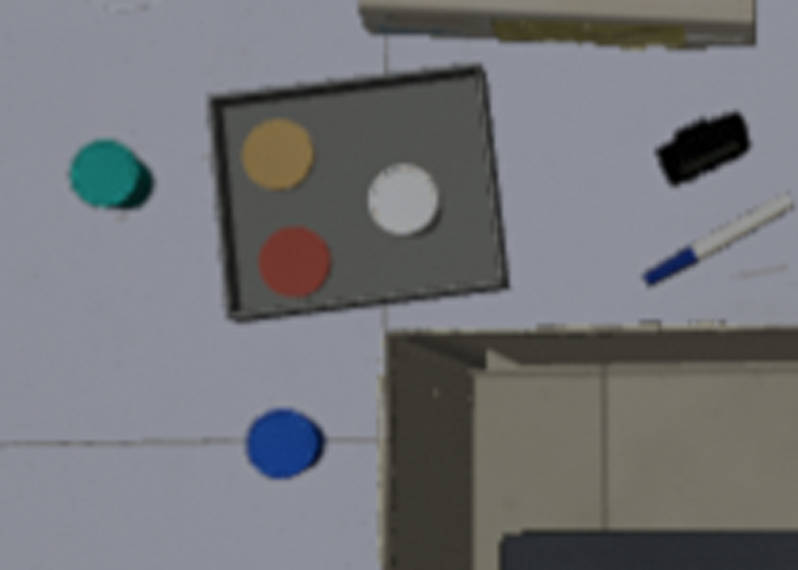

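View pics/t_st.png

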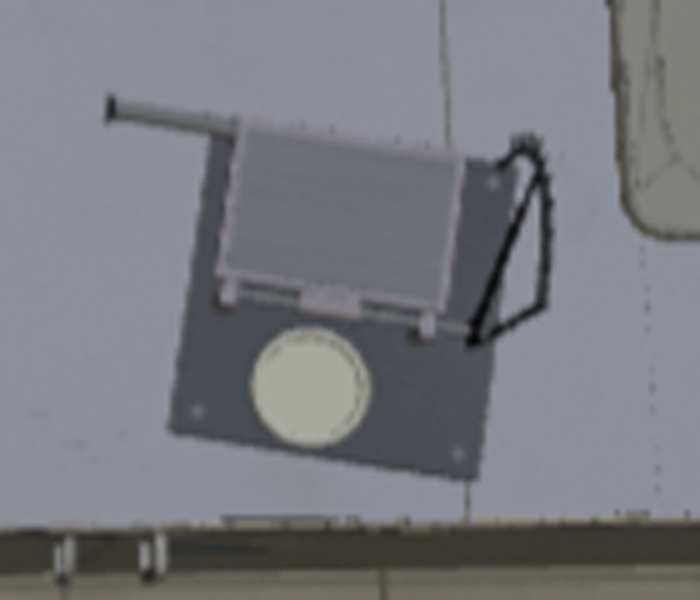

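View pics/s_c.png

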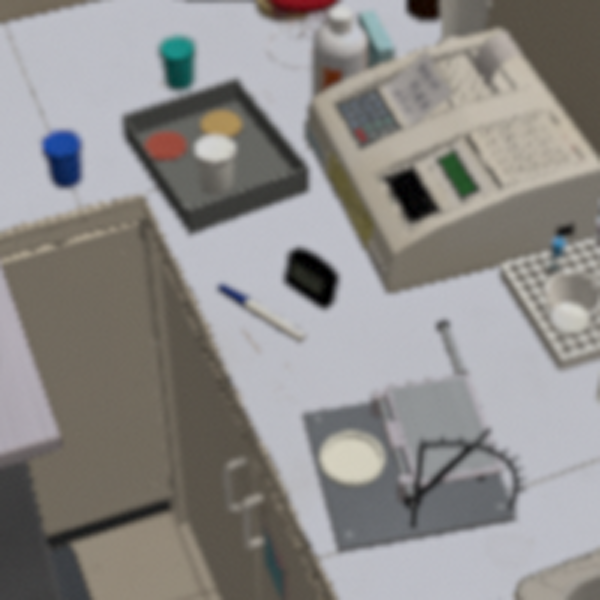

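View pics/wrist0.png

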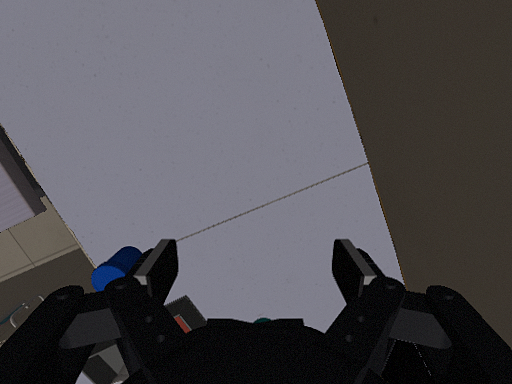

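```bash
cat >> h.py <<'E'
CAL={c:vision.calibration(c) for c in ['scene','top','wrist']}
def ext(c,pose=None):
    if c!='wrist': return CAL[c]['extrinsics']
    return np.linalg.inv(pose@CAL[c]['T_tool_cam'])
def project(c,P,pose=None):
    P=np.atleast_2d(P); E=ext(c,pose); q=P@E[:3,:3].T+E[:3,3]
    s=np.c_[q[:,0]/-q[:,2],-q[:,1]/-q[:,2]]; r2=(s**2).sum(1,keepdims=True)
    s=s*(1+CAL[c]['k1']*r2); K=CAL[c]['mtx']; return s@K[:2,:2].T+K[:2,2]
def ray(c,px,pose=None):
    K=CAL[c]['mtx']; k=CAL[c]['k1']
    d=(np.array(px,float)-K[:2,2])/np.array([K[0,0],K[1,1]]); s=d.copy()
    for _ in range(30): s=d/(1+k*(s@s))
    E=ext(c,pose); R=E[:3,:3]; o=-R.T@E[:3,3]
    v=R.T@np.array([s[0],-s[1],-1]); return o,v
def onz(c,px,z,pose=None):
    o,v=ray(c,px,pose); return o+v*(z-o[2])/v[2]
from scipy.spatial.transform import Rotation as Rn
def tool():
    T=np.eye(4); T[:3,3]=robot.current_tool_pos(); T[:3,:3]=Rn.from_euler('xyz',robot.current_eef_rot(),degrees=True).as_matrix(); return T
E
python3 - <<'E'
from h import *
def b(x,y): return (70+x/3.8,150+y/3.8)
def s(x,y): return (280+x/5,130+y/5)
print('cup lid',onz('top',b(403,199),.070))
print('cup lid scene',onz('scene',(150+215/3,110+149/3),.070))
for n,p in dict(fl=(169,431),fr=(477,480),rr=(517,165),rl=(213,135)).items(): print(n,onz('top',s(*p),.012))
print('seat',onz('top',s(311,387),.021))
print('seat scene',onz('scene',(150+352/3,110+457/3),.021))
for n,p in dict(hend=(110,107),hbase=(236,127),hingeR=(475,330)).items(): print(n,onz('top',s(*p),.045))
for n,p in dict(a=(210,97),b=(482,67),c=(508,288),d=(233,320)).items(): print('bin',n,onz('top',b(*p),.045))
for n,p in dict(t1=(745,112),t2=(672,185)).items(): print('timer',n,onz('top',b(*p),.063))
print(tool(), robot.current_eef_rot())
E
```

```text
cup lid [0.45545461 0.16890797 0.07      ]
cup lid scene [0.45889811 0.1662878  0.07      ]
fl [ 0.41497963 -0.24182075  0.012     ]
fr [ 0.38254422 -0.42764876  0.012     ]
rr [ 0.57707655 -0.46225289  0.012     ]
rl [ 0.5986543  -0.27500061  0.012     ]
seat [ 0.43965402 -0.32760484  0.021     ]
seat scene [ 0.44406563 -0.32708044  0.021     ]
hend [ 0.60949592 -0.20825256  0.045     ]
hbase [ 0.59600506 -0.28421984  0.045     ]
hingeR [ 0.46977191 -0.4227162   0.045     ]
bin a [0.5426873  0.32720631 0.045     ]
bin b [0.56384694 0.11082999 0.045     ]
bin c [0.38750741 0.08999937 0.045     ]
bin d [0.36532177 0.30491084 0.045     ]
timer t1 [ 0.52132409 -0.09712     0.063     ]
timer t2 [ 0.46448591 -0.03933525  0.063     ]
[[-9.17611178e-01  3.97479213e-01  3.00690117e-05  2.18627887e-01]
 [ 3.97479212e-01  9.17611179e-01 -1.39010869e-05  5.04707622e-01]
 [-3.31170543e-05 -8.03985630e-07 -9.99999999e-01  2.48284691e-01]
 [ 0.00000000e+00  0.00000000e+00  0.00000000e+00  1.00000000e+00]] [-1.79999954e+02  1.89746744e-03  1.56579314e+02]
```

White cup in the bin is at top px (176,202). The look-alikes are the blue one at (145,268), the turquoise one at (100,195) and the white beakers on the rack at about (310,100). Only the white one in the bin fits the description. The stand fits yaw ≈ -10°, origin (0.4995,-0.337), and the seat is at (0.441,-0.327), consistent with the given plate sizes. Next I move above the cup.

```bash
python3 - <<'E'
from h import *
for y in (97.2,-82.8): print(y,robot.inverse_kinematics([.457,.167,.20],[180,0,y]))
for y in (170,-10): print(y,robot.inverse_kinematics([.441,-.327,.20],[180,0,y]))
for y in (80,-100): print(y,robot.inverse_kinematics([.602,-.243,.15],[180,0,y]))
robot.move_to([.457,.167,.20],[180,0,97.2])
T=tool(); im=vision.grab_frame('wrist'); save(im,'w1'); print(T[:3,3])
for l in ['cup','bin']: print(l,[(np.round(d['rect'],1).tolist(),round(d['p'],2)) for d in recognise(l,'wrist')])
print(project('wrist',[[.457,.167,.07],[.457,.167,.004]],T), robot.current_time_s())
E
```

```text
97.2 [-44.04746533  12.92795948  26.20867707 101.46904462  -6.16136254
  67.01344102  -8.80309931]
-82.8 [-25.98771727  12.34533492   4.6242536  100.82015616  -1.07394144
  66.87710389 166.15183981]
170 [-11.6839177   34.01952767  70.70571802  92.93130409 -32.83401369
  76.8791238  143.75194923]
-10 [ -3.12136314  26.07391689  53.21975383  92.68305601 -21.69342966
  72.24627837 -45.97414734]
80 [-13.71203946  45.67382481  62.07672955  79.31378816 -40.17093564
  78.48504287  38.67350379]
-100 [ -14.4968217    46.78413459   64.31017471   79.34442907  -41.92310987
   79.40508363 -140.21028877]
[0.45647773 0.16936408 0.20003656]
cup [([85.2, 69.5, 82.7, 64.2], 0.9), ([257.5, 185.3, 51.7, 57.5], 0.61)]
bin [([279.0, 134.8, 186.3, 211.9], 0.67), ([312.2, 86.0, 48.4, 54.9], 0.32)]
[[255.14847735 194.33798597]
 [255.03715249 179.14628186]] 3.3333
```

View pics/w1.png

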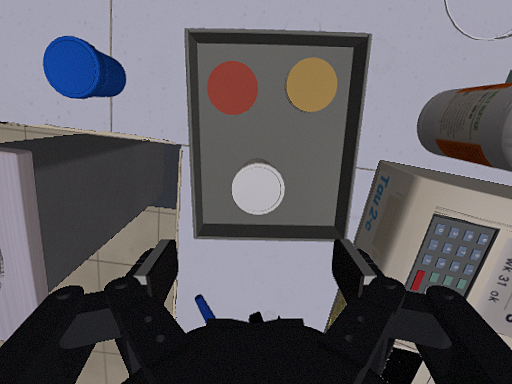

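The view shows the white lid at px (258,188), between the open jaws, with the red dish at (232,88), the tan dish at (311,85) and the blue look-alike at (85,68). This is the right cup. I'll refine its position and grasp it.

```bash
python3 - <<'E'
from h import *
T=tool(); print(T[:3,3], robot.current_eef_rot())
c=onz('wrist',(258,188.5),.070,T); print(c)
p=np.array([.456,.1675])*.4+c[:2]*.6; print(p)
robot.line_to([p[0],p[1],.12],[180,0,97.2])
robot.line_to([p[0],p[1],.060],velocity=.08,f_stop=8)
print(tool()[:3,3],robot.current_contact_force())
fingers.gripper_to(0.0,force=30); print(robot.current_finger_gap())
robot.line_to([p[0],p[1],.2],velocity=.15)
T=tool();im=vision.grab_frame('wrist'); save(im,'w2'); print(T[:3,3],robot.current_finger_gap(),robot.current_contact_force(),robot.current_time_s())
E
```

```text
[0.45663151 0.16876892 0.20000217] [ 1.79999215e+02 -2.83435058e-02  9.73983505e+01]
[0.45850939 0.17188869 0.07      ]
[0.45750563 0.17013322]
[0.45801009 0.17024738 0.06042774] [ 0.17238735 -0.06199351  0.06742267]
0.6234731429289406
[0.45668469 0.16987713 0.19892336] 0.6284321374935583 [-1.05684213 -0.25351071 -0.64859396] 6.45
```

View pics/w2.png

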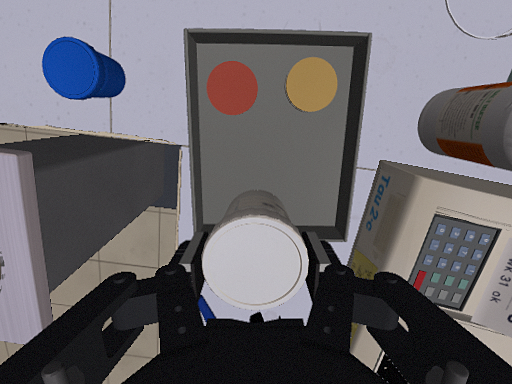

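```bash
python3 - <<'E'
from h import *
robot.move_to([.457,.0,.26],[180,0,60])
robot.move_to([.441,-.327,.20],[180,0,-10])
T=tool();im=vision.grab_frame('wrist'); save(im,'w3'); np.save('pics/w3.npy',im);np.save('pics/w3T.npy',T); print(T[:3,3],robot.current_eef_rot(),robot.current_finger_gap(),robot.current_time_s())
t=vision.grab_frame('top'); save(cv2.resize(t[130:250,280:420],None,fx=5,fy=5,interpolation=cv2.INTER_CUBIC),'t3')
E
```

```text
[ 0.44260369 -0.32472996  0.19968594] [-1.79880240e+02 -2.00353957e-02 -9.71233723e+00] 0.6295141997299578 8.5083
```

View pics/w3.png

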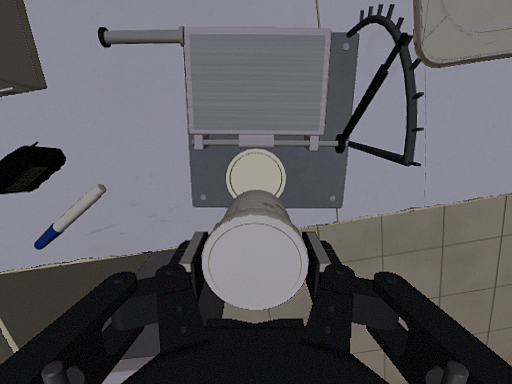

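The view shows the seat at about (256,178), the hinge shaft at row 143, the rod from (103,37) to (183,37), and the pointer from (341,144) to (405,37). I'll zoom in to fit the stand and the pointer.

```bash
python3 - <<'E'
import numpy as np,cv2
t=np.load('pics/w3.npy')[:,:,::-1]
cv2.imwrite('pics/w3a.png',cv2.resize(t[0:180,300:450],None,fx=3.3,fy=3.3,interpolation=cv2.INTER_CUBIC))
s=np.load('pics/scene0.npy')[:,:,::-1]
cv2.imwrite('pics/s_p.png',cv2.resize(s[240:300,270:340],None,fx=9,fy=9,interpolation=cv2.INTER_CUBIC))
E
```

```text
(no output)
```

View pics/w3a.png

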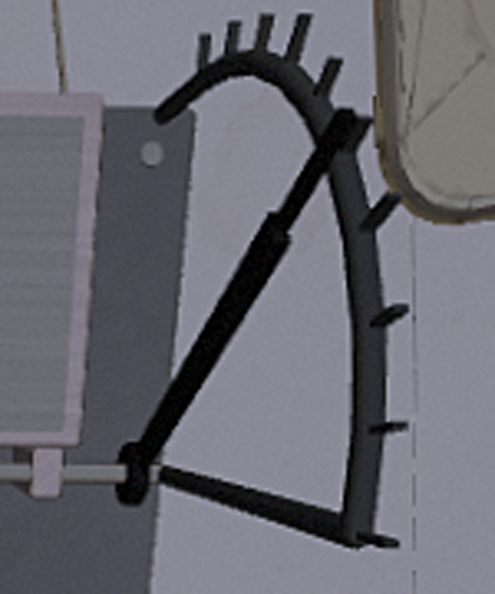

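View pics/s_p.png

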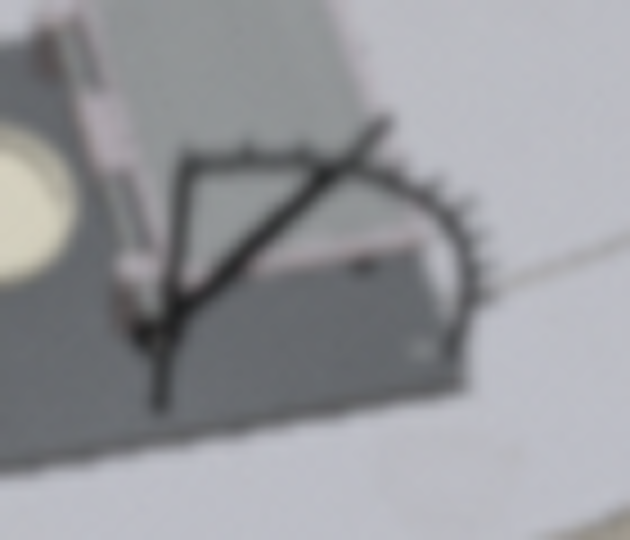

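```bash
cat > fit.py <<'E'
from h import *
from scipy.optimize import least_squares
T3=np.load('pics/w3T.npy')
def a(x,y): return (300+x/3.3,y/3.3)
def s(x,y): return (280+x/5,130+y/5)
def sc(x,y): return (270+x/9,240+y/9)
# stand-frame points
obs=[('wrist',(-.1,.08,.012),(193,208)),('wrist',(-.1,-.11,.012),(346,208)),('wrist',(.1,-.11,.012),a(195,110)),
('wrist',(-.06,0,.021),(256,178)),('wrist',(-.015,-.088,.045),a(133,472)),('wrist',(.085,.14,.045),(103,37)),
('wrist',(-.015,-.098,.160),a(350,540)),
('top',(-.1,.08,.012),s(169,431)),('top',(-.1,-.11,.012),s(477,480)),('top',(.1,-.11,.012),s(517,165)),('top',(-.06,0,.021),s(311,387)),
('top',(.085,.14,.045),s(110,107)),
('scene',(-.1,.08,.012),(150+304/3,110+413/3)),('scene',(-.1,-.11,.012),(150+338/3,110+551/3)),('scene',(.1,-.11,.012),(150+517/3,110+520/3)),('scene',(-.06,0,.021),(150+352/3,110+457/3)),
]
tips=[('wrist',a(347,113)),('scene',sc(387,118)),('top',(280+522/5,130+157/5))]
# params: x,y,yaw, pose tweaks: wrist dx,dy,dyaw ; scene px shift, top px shift ; theta
def W(p,P):
    c,s_=np.cos(p[2]),np.sin(p[2]); P=np.array(P); return np.array([p[0]+c*P[0]-s_*P[1],p[1]+s_*P[0]+c*P[1],P[2]])
def pose(p):
    T=T3.copy(); T[:2,3]+=p[3:5]; return T
def pred(p,c,P):
    q=project(c,W(p,P),pose(p))[0]
    if c=='scene': q=q+p[5:7]
    if c=='top': q=q+p[7:9]
    return q
def tipP(p): return (-.015+.13*np.cos(p[9]),-.088,.045+.13*np.sin(p[9]))
def res(p):
    r=[]
    for c,P,o in obs: r+=list((pred(p,c,P)-o))
    for c,o in tips[:2]: r+=list((pred(p,c,tipP(p))-o))
    r+=list(p[3:5]/.002)+list(p[5:9]/1.)
    return r
if __name__=='__main__':
    p=least_squares(res,[.4995,-.337,-.174,0,0,0,0,0,0,.85],loss='soft_l1').x
    print(np.round(p,4)); 
    r=np.array(res(p))[:2*len(obs)+4].reshape(-1,2)
    for (c,P,o),e in zip(obs+[(t[0],'tip',0) for t in tips[:2]],r): print(c,P,np.round(e,1))
    for c,o in tips:
        f=[np.hypot(*(pred(np.r_[p[:9],t],c,tipP(np.r_[p[:9],t]))-o)) for t in np.linspace(.4,1.3,181)]
        i=int(np.argmin(f)); print('tip',c,np.linspace(.4,1.3,181)[i],f[i])
    np.save('p.npy',p)
    print('seat',W(p,(-.06,0,.015)),'handle',W(p,(.085,.11,.045)),'yaw',np.degrees(p[2]))
E
python3 fit.py
```

```text
[ 5.009e-01 -3.362e-01 -1.755e-01 -1.000e-04 -6.000e-04  5.582e-01
  3.116e-01  1.259e-01  3.665e-01  9.555e-01]
wrist (-0.1, 0.08, 0.012) [-1.4  0.2]
wrist (-0.1, -0.11, 0.012) [-3.5  1. ]
wrist (0.1, -0.11, 0.012) [ 0.8 -2.1]
wrist (-0.06, 0, 0.021) [-0.6  1.2]
wrist (-0.015, -0.088, 0.045) [-0.7  0.2]
wrist (0.085, 0.14, 0.045) [7.6 0.6]
wrist (-0.015, -0.098, 0.16) [ 4.1 -1.7]
top (-0.1, 0.08, 0.012) [-0.5 -0.1]
top (-0.1, -0.11, 0.012) [-0.1  0.1]
top (0.1, -0.11, 0.012) [-0.  -0.6]
top (-0.06, 0, 0.021) [-0.5 -0.3]
top (0.085, 0.14, 0.045) [1.8 0.5]
scene (-0.1, 0.08, 0.012) [-0.9 -0. ]
scene (-0.1, -0.11, 0.012) [-0.  -0.1]
scene (0.1, -0.11, 0.012) [ 0.2 -0.8]
scene (-0.06, 0, 0.021) [-0.2  0.2]
wrist tip [-0.3  0.1]
scene tip [0.2 0.3]
tip wrist 0.9550000000000001 0.3635748646748289
tip scene 0.9650000000000001 0.17564202736749127
tip top 0.8400000000000001 2.0862189732627683
seat [ 0.44182048 -0.32573692  0.015     ] handle [ 0.60380203 -0.24274911  0.045     ] yaw -10.057337031757958
```

```bash
python3 - <<'E'
from h import *
T=np.load('pics/w3T.npy')
print(onz('wrist',(255,263),.209,T)-T[:3,3])
p=[.4416,-.3260]
robot.line_to([*p,.095],[180,0,-10],velocity=.15)
hit=robot.line_to([*p,.0705],velocity=.04,f_stop=4)
print(hit,tool()[:3,3],robot.current_contact_force())
T=tool();im=vision.grab_frame('wrist'); save(im,'w4')
print(robot.current_time_s())
E
```

```text
[ 0.00137329 -0.00042812  0.00931406]
True [ 0.44136408 -0.32565461  0.07172253] [0.14498546 0.85085348 4.77669974]
10.025
```

View pics/w4.png

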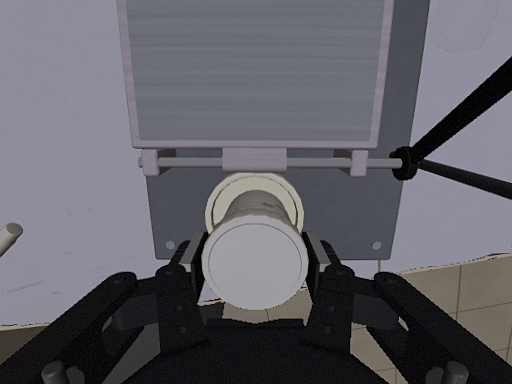

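Contact came at TCP z 0.0717 against the expected 0.0714, so the underside is on the seat floor. The cup sits inside the ring at (254,213). Releasing now.

```bash
python3 - <<'E'
from h import *
fingers.gripper_to(0.9); robot.pause(.1)
t=tool()[:3,3]
robot.line_to([t[0],t[1],.20],[180,0,-10],velocity=.15)
T=tool();im=vision.grab_frame('wrist'); save(im,'w5')
t=vision.grab_frame('scene'); save(cv2.resize(t[200:310,240:350],None,fx=5,fy=5,interpolation=cv2.INTER_CUBIC),'s5')
print(T[:3,3],robot.current_time_s(),robot.current_finger_gap())
p=np.load('p.npy'); from fit import W
print(project('wrist',[W(p,(-.06,0,.081)),W(p,(-.06,0,.015))],T),project('scene',[W(p,(-.06,0,.081))])+p[5:7])
E
```

```text
[ 0.44045197 -0.32423281  0.19905912] 11.5917 0.9022676300637232
[[256.09232177 191.3768682 ]
 [255.86691066 176.03175105]] [[267.6545034  251.53480642]]
```

View pics/w5.png

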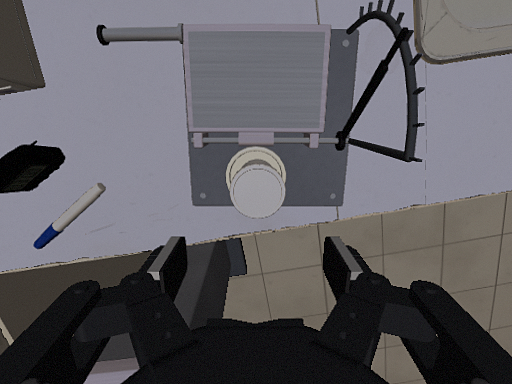

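View pics/s5.png

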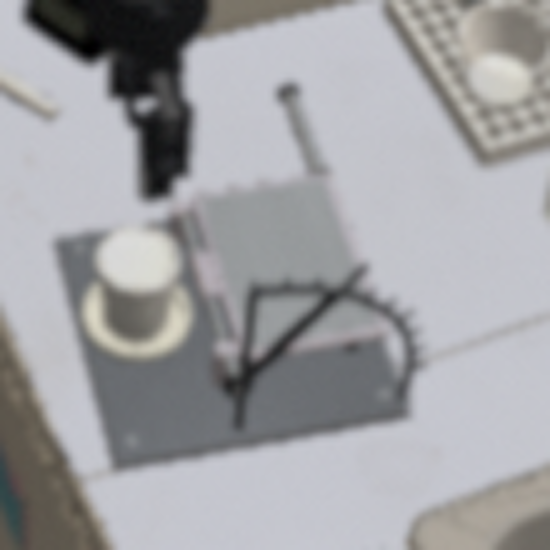

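Cup stands upright in the seat: the lid is at (257,192) and the prediction was (256,191). The rod is at row 34, columns 103–182. Next is the rod; I check clearances and IK along the arc first.

```bash
python3 - <<'E'
from h import *
from fit import W
p=np.load('p.npy'); T=tool()
print('analyser corner',onz('top',(270,160),.1))
for px in [(103,34),(143,34),(182,34)]: print(onz('wrist',px,.045,T))
print(W(p,(.085,.145,.045)),W(p,(.085,.07,.045)))
for th in (0,.3,.6,.955):
  g=W(p,(-.015+.1*np.cos(th),.11,.043+.1*np.sin(th)))
  print(th,g,robot.inverse_kinematics(g,[180,0,80]))
E
```

```text
analyser corner [ 0.57213833 -0.10854107  0.1       ]
[ 0.61102083 -0.20719243  0.045     ]
[ 0.60334462 -0.24526221  0.045     ]
[ 0.59624222 -0.28187954  0.045     ]
[ 0.60991421 -0.20828693  0.045     ] [ 0.59681669 -0.28213444  0.045     ]
0 [ 0.60380203 -0.24274911  0.043     ] [  1.830193    41.9460665   29.78132958  84.45053945 -22.63051756
  59.63521515  26.78702899]
0.3 [ 0.59940431 -0.24196913  0.07255202] [  1.1915223   39.66410398  30.78834113  83.95820919 -21.64663447
  62.33777701  26.27118331]
0.6 [ 0.58660399 -0.23969888  0.09946425] [  0.27967133  36.77798852  31.92558149  84.91314386 -20.58809796
  64.2062879   26.08424071]
0.955 [ 0.56221197 -0.23537273  0.12463137] [ -1.17614376  32.82567843  33.45096199  87.78291639 -19.21811202
  65.20040472  26.17989684]
```

```bash
python3 - <<'E'
from h import *
from fit import W
p=np.load('p.npy')
g=W(p,(.085,.11,.043))
fingers.gripper_to(0.6)
robot.move_to([g[0]-.05,g[1],.24],[180,0,80])
robot.line_to([g[0],g[1],.14],[180,0,80])
T=tool();im=vision.grab_frame('wrist'); save(im,'w6'); np.save('pics/w6T.npy',T)
print(T[:3,3],robot.current_eef_rot(),robot.current_time_s())
print(project('wrist',[W(p,(.085,.145,.045)),W(p,(.085,.11,.045)),W(p,(.085,.07,.045))],T))
E
```

```text
[ 0.60388029 -0.24352176  0.14090659] [1.79881648e+02 5.14114975e-02 7.99589158e+01] 13.9917
[[254.26525877 159.72358722]
 [254.28771534 199.42144417]
 [254.31176339 240.74692668]]
```

View pics/w6.png

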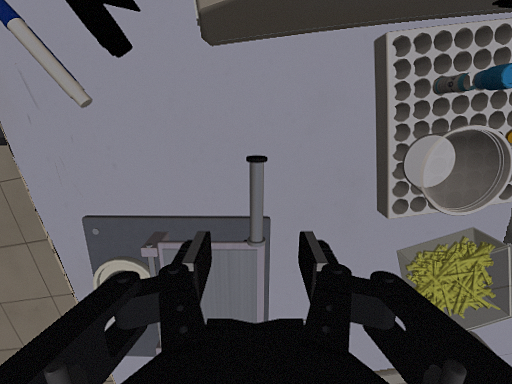

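The rod is centred between the jaws at columns 256–258, rows 158–240; the prediction was 254. I descend and grip it.

```bash
python3 - <<'E'
from h import *
from fit import W
p=np.load('p.npy')
g=W(p,(.086,.11,.043))
print(robot.line_to(g,[180,0,80],velocity=.1,f_stop=8),robot.current_contact_force())
fingers.gripper_to(0.0,force=40)
print(tool()[:3,3],robot.current_finger_gap(),robot.current_contact_force())
T=tool();im=vision.grab_frame('wrist'); save(im,'w7'); print(robot.current_time_s())
E
```

```text
False [ 0.47024464  0.2028918  -0.31809845]
[ 0.60544855 -0.24309279  0.04363458] 0.1253586811285847 [ 0.4347609  -0.17600313  2.00993018]
15.6
```

View pics/w7.png

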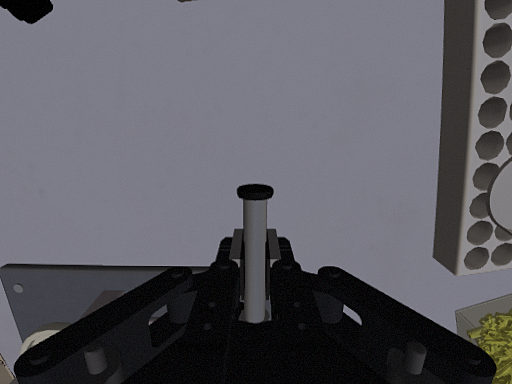

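```bash
python3 - <<'E'
from h import *
from fit import W
p=np.load('p.npy')
for th in np.r_[np.arange(.12,.95,.12),.958]:
    g=W(p,(-.0145+.1*np.cos(th),.11,.043+.1*np.sin(th)))
    h=robot.line_to(g,[180,0,80],velocity=.06,f_stop=40)
    print(round(th,2),h,np.round(robot.current_contact_force(),1),round(robot.current_finger_gap(),3))
    if h: break
robot.pause(.3)
T=tool(); print(T[:3,3],robot.current_eef_rot(),robot.current_contact_force())
im=vision.grab_frame('wrist'); save(im,'w8'); np.save('pics/w8T.npy',T)
for c in ['scene','top']:
    t=vision.grab_frame(c); np.save(f'pics/{c}8.npy',t)
    save(cv2.resize(t[200:310,240:350] if c=='scene' else t[130:250,280:420],None,fx=5,fy=5,interpolation=cv2.INTER_CUBIC),c+'8')
print(robot.current_time_s())
E
```

```text
0.12 False [ 4.4 -0.9 -2. ] 0.122
0.24 False [ 5.3 -1.2 -2.4] 0.12
0.36 False [ 6.6 -1.9 -0.9] 0.122
0.48 False [ 7.3 -2.7  1. ] 0.126
0.6 False [ 7.2 -1.8  2. ] 0.123
0.72 False [ 8.1 -2.4  2.2] 0.118
0.84 False [ 7.5 -1.4  3.9] 0.122
0.96 False [ 8.  -1.5  5.4] 0.119
[ 0.56704584 -0.23618767  0.12765123] [1.79375341e+02 7.05270934e-02 8.00707904e+01] [ 7.64663436 -1.19155395  5.65953252]
18.85
```

View pics/w8.png

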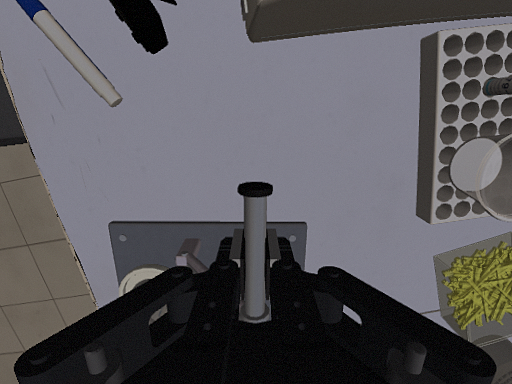

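View pics/scene8.png

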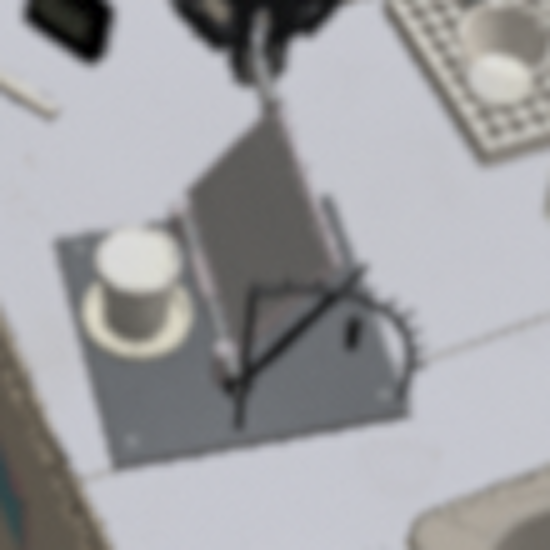

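View pics/top8.png

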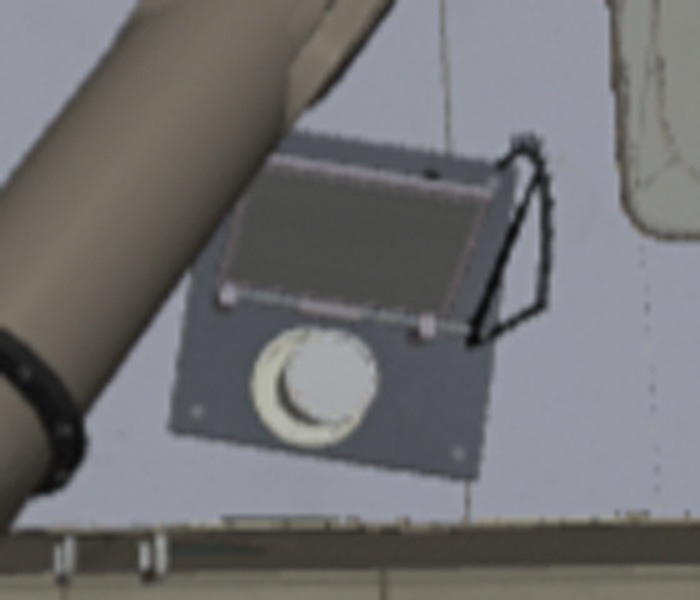

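```bash
python3 - <<'E'
from h import *
from fit import W
p=np.load('p.npy')
def P(c,X):
    q=project(c,W(p,X))[0]
    return (q+p[7:9]-(280,130))*5 if c=='top' else (q+p[5:7]-(240,200))*5
def corner(th,r,y,n): return (-.015+r*np.cos(th)-n*np.sin(th),y,.045+r*np.sin(th)+n*np.cos(th))
for c in ['top','scene']:
    for th in (0,.85,.9,.95,1.0,1.05):
        print(c,th,*[np.round(P(c,corner(th,.1,-.07,n)),0) for n in (-.003,.003)], 'L',*[np.round(P(c,corner(th,.1,.07,n)),0) for n in (-.003,.003)])
T=tool(); d=T[:3,3]+T[:3,:3]@[0,0,-.002]-W(p,(-.015,.11,.045)); c,s=np.cos(p[2]),np.sin(p[2])
x=c*d[0]+s*d[1]; print('tcp angle',np.arctan2(d[2],x),np.hypot(d[2],x), robot.current_time_s())
t=np.load('pics/top8.npy');save(cv2.resize(t[145:205,320:400],None,fx=9,fy=9,interpolation=cv2.INTER_CUBIC),'top8z')
t=np.load('pics/scene8.npy');save(cv2.resize(t[215:285,270:330],None,fx=8,fy=8,interpolation=cv2.INTER_CUBIC),'sc8z')
E
```

```text
top 0 [461. 165.] [464. 163.] L [232. 129.] [234. 126.]
top 0.85 [486. 191.] [487. 197.] L [244. 152.] [244. 158.]
top 0.9 [487. 196.] [487. 203.] L [244. 157.] [244. 164.]
top 0.95 [487. 201.] [488. 208.] L [244. 163.] [244. 170.]
top 1.0 [488. 207.] [488. 215.] L [244. 168.] [244. 176.]
top 1.05 [488. 213.] [488. 221.] L [244. 175.] [243. 182.]
scene 0 [377. 341.] [378. 336.] L [318. 179.] [318. 174.]
scene 0.85 [342. 278.] [336. 276.] L [282. 114.] [276. 111.]
scene 0.9 [337. 276.] [330. 274.] L [277. 111.] [270. 108.]
scene 0.95 [331. 274.] [324. 272.] L [271. 109.] [264. 107.]
scene 1.0 [325. 272.] [318. 271.] L [266. 107.] [259. 105.]
scene 1.05 [319. 271.] [312. 269.] L [260. 105.] [252. 103.]
tcp angle 0.9336675450353696 0.10530613233493194 18.85
```

View pics/top8z.png

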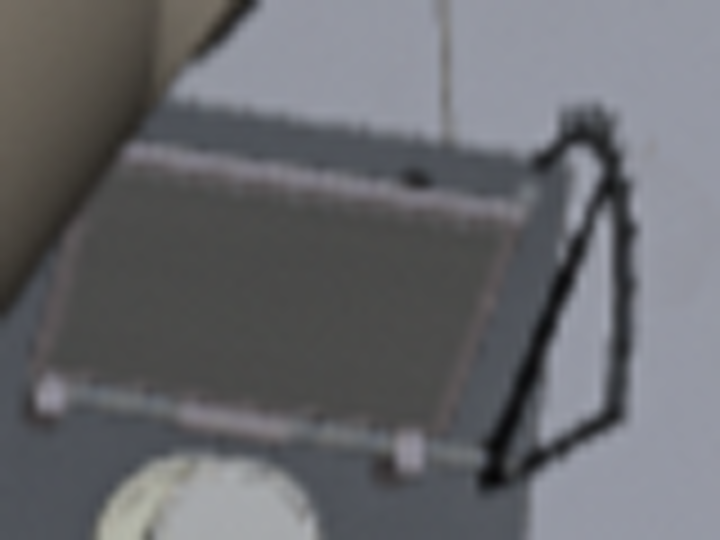

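View pics/sc8z.png

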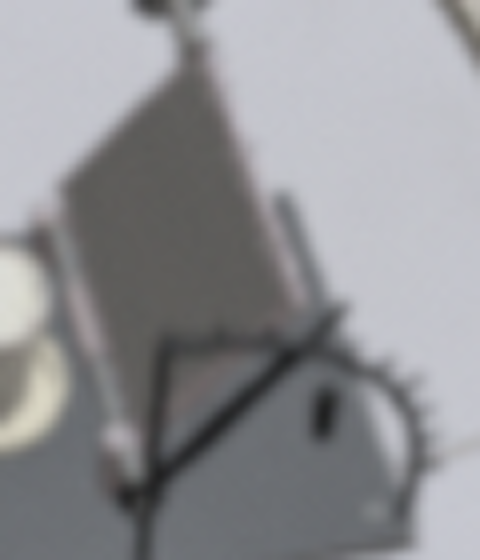

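```bash
python3 - <<'E'
from h import *
for _ in range(6): print(np.round(robot.current_tool_pos(),4),np.round(robot.current_contact_force(),1))
print(robot.current_time_s())
t=np.load('pics/top0.npy');save(cv2.resize(t[145:205,320:400],None,fx=9,fy=9,interpolation=cv2.INTER_CUBIC),'top0z')
t=np.load('pics/scene0.npy');save(cv2.resize(t[215:285,270:330],None,fx=8,fy=8,interpolation=cv2.INTER_CUBIC),'sc0z')
E
```

```text
[ 0.567  -0.2362  0.1276] [ 8.  -1.3  5.5]
[ 0.567  -0.2362  0.1276] [ 8.  -1.3  5.5]
[ 0.567  -0.2362  0.1276] [ 8.  -1.3  5.5]
[ 0.567  -0.2362  0.1276] [ 8.  -1.3  5.5]
[ 0.567  -0.2362  0.1276] [ 8.  -1.3  5.5]
[ 0.567  -0.2362  0.1276] [ 8.  -1.3  5.5]
18.85
```

View pics/top0z.png

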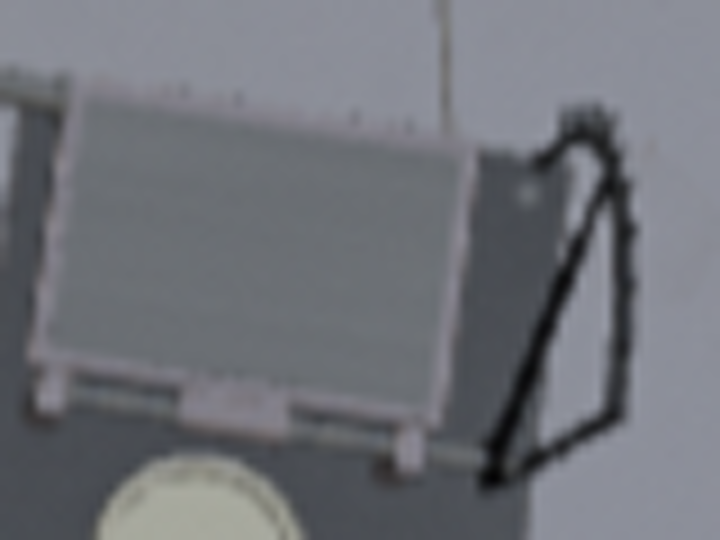

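View pics/sc0z.png

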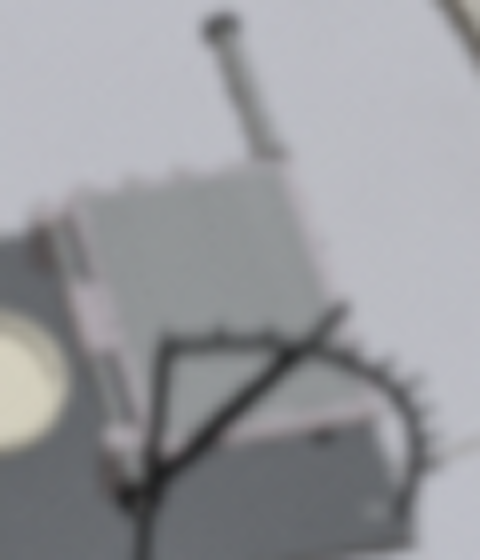

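```bash
python3 - <<'E'
from h import *
from fit import W
from scipy.optimize import least_squares
p=np.load('p.npy')
def P(c,X): return project(c,W(p,X))[0]+(p[7:9] if c=='top' else p[5:7])
def C(th,r,y,n): return (-.015+r*np.cos(th)-n*np.sin(th),y,.045+r*np.sin(th)+n*np.cos(th))
t=lambda x,y:np.array((320+x/9,145+y/9)); s=lambda x,y:np.array((270+x/8,215+y/8))
# level: top right corner top face, left corner; scene rod cap etc
def res(q):
    r,yr,yl,th=q
    return np.r_[P('top',C(0,r,yr,.003))-t(475,148),P('top',C(0,r,yl,.003))-t(72,88),
      P('scene',C(0,r,yl,.003))-s(283,160),P('scene',C(0,r,yr,.003))-s(385,405),
      P('top',C(th,r,yr,-.003))-t(525,205),P('top',C(th,r,yr,.003))-t(525,217),P('scene',C(th,r,yl,.003))-s(190,72),P('scene',C(th,r,yr,-.003))-s(305,300)]
o=least_squares(res,[.104,-.07,.07,.9],loss='soft_l1'); print(o.x); print(np.round(res(o.x).reshape(-1,2),1))
c,s_=np.cos(p[2]),np.sin(p[2])
E
```

```text
[ 0.10512933 -0.06949417  0.06599291  0.91665196]
[[ 0.  -0.5]
 [ 0.3 -0.9]
 [ 0.1  0.4]
 [-1.   1.1]
 [-0.6  0.4]
 [-0.5  0.4]
 [ 1.2 -2.5]
 [-0.1  1.5]]
```

```bash
python3 - <<'E'
from h import *
from fit import W
p=np.load('p.npy')
def ov(c,im,x0,y0,w,h,f,name,T=None):
    sh={'top':p[7:9],'scene':p[5:7],'wrist':np.zeros(2)}[c]
    z=cv2.resize(im[y0:y0+h,x0:x0+w],None,fx=f,fy=f,interpolation=cv2.INTER_CUBIC).copy()
    m=lambda X:tuple(int(v) for v in np.round((project(c,W(p,X),T)[0]+sh-(x0,y0)+.5)*f))
    for th,col in ((.85,(255,0,0)),(.95,(0,255,0)),(1.05,(0,0,255))):
        cv2.line(z,m((-.015,-.088,.045)),m((-.015+.13*np.cos(th),-.088,.045+.13*np.sin(th))),col,1)
    for a in range(0,91,10):
        t=np.radians(a); cv2.circle(z,m((-.015+.112*np.cos(t),-.098,.045+.112*np.sin(t))),3,(255,255,0),1)
    return z
t=np.load('pics/top0.npy'); s=np.load('pics/scene0.npy'); w=np.load('pics/w3.npy'); T=np.load('pics/w3T.npy').copy(); T[:2,3]+=p[3:5]
A=ov('wrist',w,325,0,110,170,3,'a',T); B=ov('scene',s,280,245,45,45,10,'b'); C=ov('top',t,365,150,35,55,9,'c')
H=510; z=np.hstack([np.pad(x,((0,H-x.shape[0]),(0,4),(0,0))) for x in (A,cv2.resize(B,(240,240)),)])
save(A,'ovA');save(B,'ovB');save(C,'ovC')
E
```

```text
(no output)
```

View pics/ovA.png

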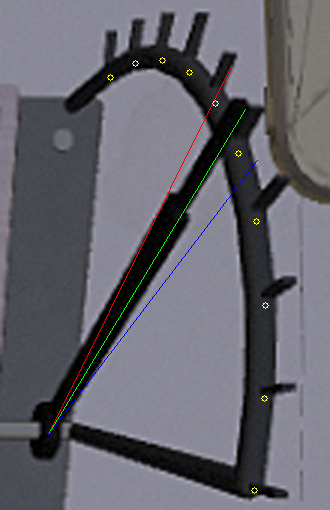

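View pics/ovB.png

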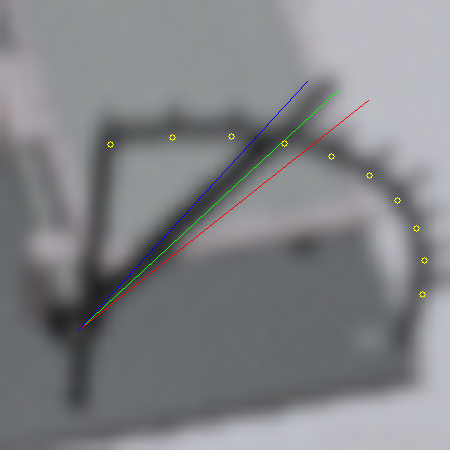

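View pics/ovC.png

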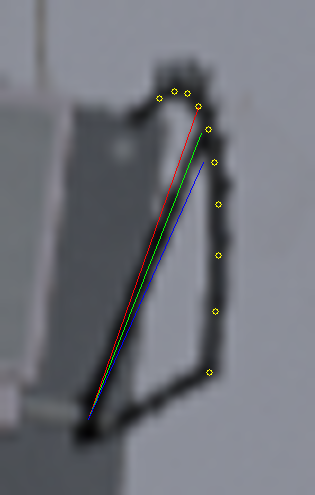

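Pointer estimates agree on about 0.96 rad: wrist fit 0.955, scene 0.965, needle midway between the 50° and 60° ticks. The mirror reads about 0.92 from images and 0.93 from FK, so I nudge it up slightly and ease the radial load.

```bash
python3 - <<'E'
from h import *
from fit import W
p=np.load('p.npy')
th,r=.988,.102
print(robot.line_to(W(p,(-.0145+r*np.cos(th),.11,.043+r*np.sin(th))),[180,0,80],velocity=.03,f_stop=30))
robot.pause(.5)
T=tool(); print(T[:3,3],robot.current_contact_force(),robot.current_finger_gap(),np.abs(robot.current_dq()).max())
d=T[:3,3]+T[:3,:3]@[0,0,-.002]-W(p,(-.015,.11,.045)); c,s=np.cos(p[2]),np.sin(p[2]); x=c*d[0]+s*d[1]
print('angle',np.arctan2(d[2],x),np.hypot(d[2],x))
im=vision.grab_frame('wrist'); save(im,'w9')
t=vision.grab_frame('scene'); save(cv2.resize(t[205:295,245:335],None,fx=6.5,fy=6.5,interpolation=cv2.INTER_CUBIC),'s9')
t=vision.grab_frame('top'); save(cv2.resize(t[145:225,310:400],None,fx=7,fy=7,interpolation=cv2.INTER_CUBIC),'t9')
print(robot.current_time_s())
E
```

```text
False
[ 0.56421129 -0.23568523  0.13008613] [ 7.13753875 -0.74621698  4.74694984] 0.12108343526398171 0.10071599845017468
angle 0.9693073385133877 0.10562366705503619
19.775
```

View pics/s9.png

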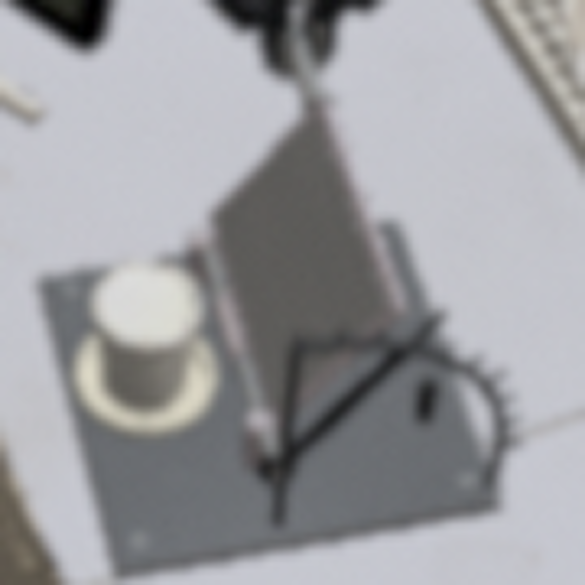

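View pics/t9.png

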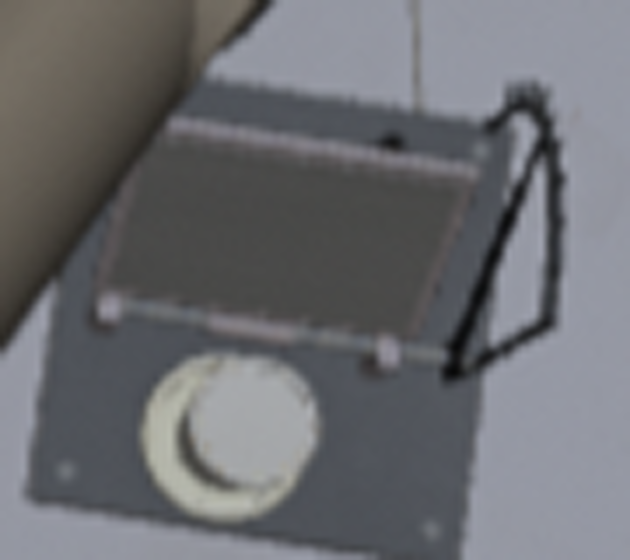

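```bash
python3 - <<'E'
from h import *
from fit import W
p=np.load('p.npy')
def P(X): return project('scene',W(p,X))[0]+p[5:7]
def C(th,r,y,n): return (-.015+r*np.cos(th)-n*np.sin(th),y,.045+r*np.sin(th)+n*np.cos(th))
f=lambda q:np.round((q-(245,205)+.5)*6.5).tolist()
for th in (.85,.9,.95,1.,1.05,1.1):
    a,b=P(C(th,.012,.068,.003)),P(C(th,.105,.068,.003)); n,m=P(C(th,0,-.088,0)),P(C(th,.13,-.088,0))
    sl=lambda a,b:np.degrees(np.arctan2(a[1]-b[1],b[0]-a[0]))
    print(th,'plate L',f(a),f(b),round(sl(a,b),1),'needle',f(n),f(m),round(sl(n,m),1),'R corner',f(P(C(th,.105,-.07,.003))),f(P(C(th,.105,-.07,-.003))))
t=vision.grab_frame('scene'); save(cv2.resize(t[215:285,270:320],None,fx=11,fy=8.5,interpolation=cv2.INTER_CUBIC)[:590],'s10')
g=cv2.cvtColor(t,cv2.COLOR_RGB2GRAY)
save(cv2.resize(t[213:245,270:302],None,fx=18,fy=18,interpolation=cv2.INTER_CUBIC),'s10L')
save(cv2.resize(t[247:282,282:317],None,fx=16,fy=16,interpolation=cv2.INTER_CUBIC),'s10N')
E
```

```text
0.85 plate L [214.0, 218.0] [337.0, 112.0] 40.9 needle [278.0, 475.0] [467.0, 325.0] 38.5 R corner [414.0, 323.0] [423.0, 327.0]
0.9 plate L [213.0, 218.0] [329.0, 109.0] 43.1 needle [278.0, 475.0] [458.0, 321.0] 40.6 R corner [407.0, 321.0] [416.0, 324.0]
0.95 plate L [212.0, 218.0] [322.0, 106.0] 45.5 needle [278.0, 475.0] [448.0, 318.0] 42.8 R corner [399.0, 318.0] [408.0, 321.0]
1.0 plate L [211.0, 218.0] [314.0, 104.0] 47.9 needle [278.0, 475.0] [438.0, 315.0] 45.0 R corner [390.0, 316.0] [400.0, 319.0]
1.05 plate L [209.0, 218.0] [305.0, 102.0] 50.5 needle [278.0, 475.0] [427.0, 313.0] 47.4 R corner [382.0, 314.0] [392.0, 317.0]
1.1 plate L [208.0, 218.0] [297.0, 100.0] 53.2 needle [278.0, 475.0] [416.0, 311.0] 50.0 R corner [373.0, 313.0] [383.0, 315.0]
```

View pics/s10L.png

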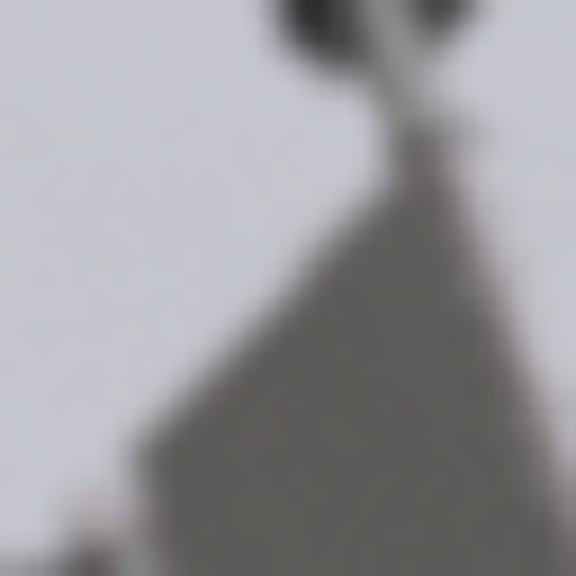

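View pics/s10N.png

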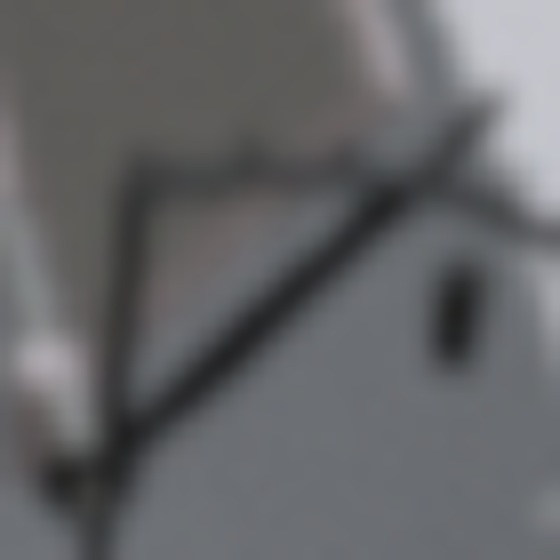

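The plate edge shows 46.1° in the scene view, which fits θ≈0.963. The needle shows 43.2–43.7°, which fits θ≈0.96. The cup is upright in the seat and everything is still, so I hand in.

```bash
python3 - <<'E'
from h import *
print(robot.current_time_s(),robot.current_finger_gap(),robot.current_contact_force())
print(workorder.close_job())
E
```

```text
19.825 0.12298590010431856 [ 6.63876019 -0.96250145  4.43183281]
the job is handed in; nothing more can be done
None
```

The cup is standing in the seat and the mirror is held parallel to the pointer. I handed the job in at 19.8 s of the 51 s allowed; it gave no verdict.

- **Cup:** I gripped the white cup across its lid, lifted it out of the bin and lowered it into the seat. Contact came at the expected height. After release, the lid sat within about 1 px of where an upright, centred cup should appear.
- **Mirror:** I took it by the rod with 40 N of grip and swung it up, then raised it slightly after a first check. The arm's own position now gives 0.969 rad and the scene picture about 0.963 rad.
- **Pointer:** It reads 0.955 to 0.965 rad. That puts the mirror within about 1 degree of it, against the 5 degrees allowed. The pointer looked unmoved in the later pictures.
- **Timer, pen and dishes:** I saw no sign that the timer or the pen had moved. Both dishes were still in the bin when I last had it in view, after lifting the cup.

**Checks that disagreed:**
- **Pointer from the top camera:** a rough early reading gave 0.84 rad. I set it aside because the needle tip merges with the arc in that view.
- **Arc radius:** the radius worked out from the arm's position was about 105 mm instead of 100 mm. The arm felt a steady side load of about 8 N, so the hinge estimate is probably a few millimetres off.

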